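Park the bead case and close the catch

ROBOT

A 6-joint arm with a two-finger parallel gripper is mounted at the origin on a cart in front of the work surface, level with it; the furniture and walls round the work are solid. World frame = base frame: x ahead of the robot, y to its left, z up, the work surface at z = 0. Lengths are in m, angles in degrees, forces in N, time in s.
With the tool pointing down it reaches from about 0.425 to 1.125 m from the base axis. Payload 14.9 kg.
Tool frame: the origin (TCP) lies at the very end of the fingers, on their centre line; the grasp point (between the pads) lies 19 mm behind it; z points along the fingers, y is the line along which they close (so a half turn about z gives the same grasp; the last joint's range is limited). The gripper opens to 91 mm and grips with 3 to 60 N. Pads are 32 mm wide; open, the fingers measure 118 mm over their backs; the gripper's body (76 mm by 178 mm) begins 60 mm behind the grasp point.
Start: joints at [64.842, 21.709, 99.362, -0, 58.929, -1.908], TCP at [0.276, 0.643, 0.214] pointing down, gripper open.
Joint ranges: [-158.91, 158.91], [-42.39, 125.64], [0.06, 152.35], [-60.88, 240.88], [17.5, 164.5], [-176.32, 176.32]. Speed limits (degrees/s): [108.29, 108.29, 136.94, 180, 180, 180].

INTERFACE

Orientations are given as a 3x3 rotation matrix whose columns are the frame's x, y, z axes.
In Python, from plant import arm, fingers, kinematics, get_image gives the robot as it stands. Calls block until the motion is done:
- arm.move_pose(position, orientation): joint-space move of the TCP to a pose.
- arm.move_straight(position, ori=None, v=0.15, until_force=None): straight line of the TCP; ori=None keeps the orientation; v is the mean speed in m/s. With until_force (N) it stops when the force on the tool has changed by that much, and returns True; else False.
- arm.goto_joints(angles): joint-space move.
- fingers.grip(opening): finger opening in m; the grip force is fixed at half the most; returns when the fingers have stopped.
- arm.pause(seconds).
- kinematics.solve_ik(position, orientation): joint angles nearest the present ones, or None.
- get_image(name): name is "side" or "top"; returns a dict with "frame" (480x640x3 uint8, red, green, blue), "depth" (480x640 float32, m along the optical axis (not along the pixel's ray), 0 where there is no reading), "fov_y" (degrees; the focal length in pixels is half the picture's height over the tangent of half this angle, whatever the lens; pixels are square), "cx", "cy" (the principal point, pixels), "cam_to_world" (4x4, takes a point from camera to world coordinates). Camera axes: x right, y up, looking along -z (the intrinsics and any distortion apply to the point x, -y, -z); pixel columns grow to the right and rows downward; lengths in m; the calibration is good to about 2 mm. A picture is of the moment at which its call begins.
A pose or a line that the arm cannot do raises arm.PlanningError and nothing moves.
- arm.finish_job(): hands the job in; it is judged then, once.
Readings, each from a call of its own:
- arm.current_time(): time.
- arm.current_joint_pos(): joint angles.
- arm.current_qd(): joint speeds.
- arm.current_joint_torque(): joint torques, N m.
- arm.current_ee_pos(): TCP position.
- arm.current_tool_rot(): TCP orientation.
- arm.current_force(): force on the tool from outside, world axes, zero at the start.
- arm.current_torque(): the same for the moment, N m.
- arm.current_opening(): finger opening in m.
- arm.current_finger_force(): force on a finger pad.
Only numpy, scipy, OpenCV 4.12 (cv2) and the standard library are available. Lean on these libraries where they do the work, as an engineer would, in place of code of your own. Each camera call takes 0.05 s, during which the arm holds its last target. There are 200 camera calls.

TASK

Push the clear bead case flat across the table into the low three-sided wooden bay, fully home against its back rail; do not lift or tip it. Then turn the catch at the bay's mouth a quarter turn, fully across the open side, so that the case cannot slide out again. Leave the jar, the tape dispenser and the tissue pack where they are.

Things in the scene. Friction and masses are not known exactly. Their poses are not given: they have to be found in the camera images.
- bead_case: Flat clear plastic box of coloured beads, lid fixed shut, 0.17 to 0.34 kg, loose, too wide to grip. Origin: centre of its underside, z up. Walls at x +-56 and y +-86 mm; lid edge, at heights 25 to 32 mm, x from -59 to +57, y +-88 mm. Blue latches on its -x side, which starts facing away from the bay, within 0.35 rad of square.
- bay: Low brown wooden U-frame fixed on the table, no floor, 24 mm high. Origin: on the table, where the case's origin lies when parked (case x along bay x); z up, x the way in, y across. Inner faces: side rails y = +-91 mm (x from -58 to +72), back rail x = +58 mm.
- bay_mouth (a point): Middle of the bay's open mouth, on the table, 58 mm along -x from the bay's origin, axes as the bay's. A splayed wing on the -y side leads in to the rail's end from 53 mm further out; the catch stands at the end of the +y rail.
- catch (a joint): Angle (rad) of the catch about an upright axis at (-71, +105) mm in the bay's frame; positive is counter-clockwise from above. At 0 the arm points out along the bay's -x; at 1.57 (end stop) it lies across the mouth, along -y. Starts open, -0.2 to 0.05 (lower stop -0.3); stays where left; 0.04 N m of friction.
- catch_grip (a point): On the catch's axis, 52 mm above the table, in its black thumb grip: an upright bar 46 mm long (point x), 12 mm thick (y), at heights 33 to 65 mm, on a hub of 24 mm diameter that ends at height 34 mm. Turns with the catch. The aluminium arm points along the point's -x, 61 mm long from the axis, 14 mm wide, at heights 6 to 22 mm; closed, it clears a parked case by 5 mm.
- jar: Empty open glass jar, diameter 67 mm, 84 mm high, standing loose, a bystander beyond the bay. Origin: centre of its underside.
- tape_dispenser: Blue desk tape dispenser, 152 mm along its y, 37 mm along x, 83 mm high, loose, a bystander. Origin: centre of its underside.
- tissue_pack: Pink pack of tissues, 111 mm along its x, 139 mm along its y, 104 mm high, loose, a bystander beyond the bay. Origin: centre of its underside.
Not all that is in view belongs to the job. What is shaped like the bead_case but red is not meant.

How it is judged (in metres and radians):
On the way, in this order (a step that is already met when the one before it is completed fails the run):
1. the case is fully home in the bay while the catch is still open (x of bead_case in the frame of bay between -0.008 and 0.008 m and y of bead_case in the frame of bay between -0.01 and 0.01 m and angle between the x axis of bead_case and the x axis of bay, either way round below 0.1 rad and height (world z) of bead_case below 0.006 m and angle between bead_case's own z axis and vertical below 0.06 rad and value of joint catch below 0.6 rad), for 0.2 s.
2. the catch is turned across the mouth (value of joint catch above 1.4 rad), for 0.2 s.
At the end, for the whole second after the job is handed in: The case lies flat and at rest in the bay, within 8 mm of fully home along the way in, 10 mm sideways and 0.1 rad of square, and the catch stands across the mouth (above 1.4 rad) (x of bead_case in the frame of bay between -0.008 and 0.008 m and y of bead_case in the frame of bay between -0.01 and 0.01 m and angle between the x axis of bead_case and the x axis of bay, either way round below 0.1 rad and height (world z) of bead_case below 0.006 m and angle between bead_case's own z axis and vertical below 0.06 rad and value of joint catch above 1.4 rad and linear speed of bead_case below 0.01 m/s); the robot touches nothing.
It fails at once if the case is lifted or tipped (more than 20 mm or 0.2 rad) (height (world z) of bead_case above 0.02 m or angle between bead_case's own z axis and vertical above 0.2 rad).
It fails at once if a bystander (jar, tape dispenser, tissue pack) is moved more than 30 mm (distance of any of jar, tape_dispenser, tissue_pack from where it was at the start of the episode above 0.03 m).
It also fails if it takes over 58 s, if anything falls off the work surface, if the arm or the gripper's body presses on something with over 40 N, if the wrist force passes 120 N, or if a joint passes its speed limit or range.

## Working session

There is one attempt and no reset: what is moved stays moved. The work goes in short steps, each a Python script; the robot and the scene stay as the last script left them, time stands still between calls to the robot, and variables do not carry over. Pictures are saved under pics/ and viewed, at most 10 in all, crops included, and the job is handed in when it is done.

```bash
mkdir -p pics; ls; python3 - <<'E'
from plant import arm,get_image
import cv2,numpy as np
for n in ("top","side"):
    d=get_image(n); cv2.imwrite(f"pics/{n}0.png",d["frame"][:,:,::-1]); np.savez(f"{n}0.npz",**d)
    print(n,d["fov_y"],d["cx"],d["cy"],d["cam_to_world"].round(3).tolist(),[k for k in d],(d["depth"]==0).mean())
E
```

```text
pics
top 56.72219236593319 326.8177142961138 245.11041215890063 [[-0.015, 0.996, -0.083, 0.38], [-0.999, -0.017, -0.028, -0.023], [-0.029, 0.082, 0.996, 1.235], [0.0, 0.0, 0.0, 1.0]] ['frame', 'depth', 'fov_y', 'cx', 'cy', 'cam_to_world'] 0.003948567708333333
side 52.21131914464421 320.2686297526467 247.49342166917913 [[-0.363, -0.712, 0.601, 1.431], [0.932, -0.283, 0.227, 0.366], [0.008, 0.642, 0.766, 1.249], [0.0, 0.0, 0.0, 1.0]] ['frame', 'depth', 'fov_y', 'cx', 'cy', 'cam_to_world'] 0.00400390625
```

View pics/top0.png

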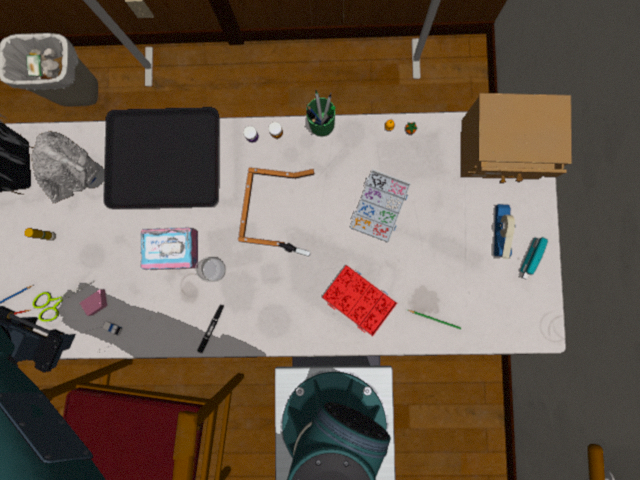

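View pics/side0.png

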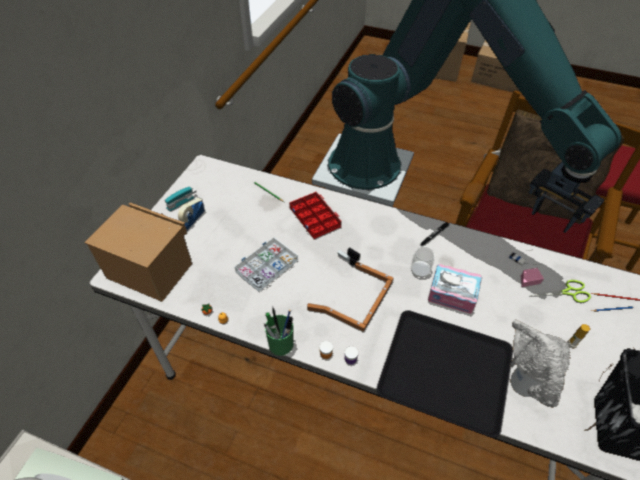

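The top view shows the bay at about (245,205), open to the right. Its catch is at (290,247), the case at (380,206), the red decoy at (360,300), and the jar at (211,268). I'll enlarge the work area for precise pixels.

```bash
python3 - <<'E'
import cv2
a=cv2.imread("pics/top0.png")[155:275,230:420]
cv2.imwrite("pics/topc.png",cv2.resize(a,None,fx=4,fy=4,interpolation=cv2.INTER_CUBIC))
E
```

```text
(no output)
```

View pics/topc.png

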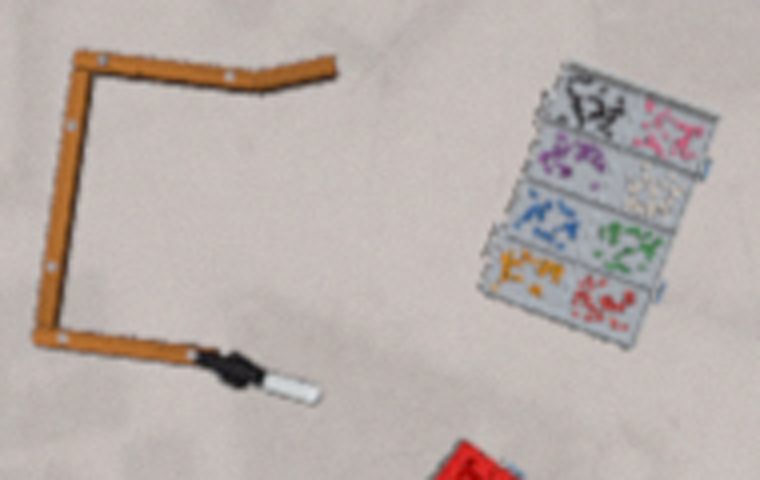

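The enlarged crop shows the bay's inner corners at about (90,72) and (56,331). The case lid corners are (570,65), (718,117), (633,348) and (481,293), and the catch hub is near (236,369). I'll convert these to world positions and cross-check them in the side view.

```bash
cat > h.py <<'E'
import numpy as np
def load(n): return dict(np.load(n,allow_pickle=True))
def ray(d,uv,z):
    f=240/np.tan(np.radians(float(d["fov_y"])/2)); T=d["cam_to_world"]
    uv=np.atleast_2d(uv).astype(float)
    c=np.c_[(uv[:,0]-d["cx"])/f,-(uv[:,1]-d["cy"])/f,-np.ones(len(uv))]@T[:3,:3].T
    return T[:3,3]+c*((z-T[2,3])/c[:,2])[:,None]
def proj(d,P):
    f=240/np.tan(np.radians(float(d["fov_y"])/2)); T=d["cam_to_world"]
    c=(np.atleast_2d(P)-T[:3,3])@T[:3,:3]
    return np.c_[d["cx"]-f*c[:,0]/c[:,2],d["cy"]+f*c[:,1]/c[:,2]]
def fit(B,W):  # body 2D pts -> world
    B=np.array(B,float);W=W[:,:2];b=B.mean(0);w=W.mean(0)
    H=(B-b).T@(W-w);a=np.arctan2(H[0,1]-H[1,0],H[0,0]+H[1,1])
    R=np.array([[np.cos(a),-np.sin(a)],[np.sin(a),np.cos(a)]]);t=w-R@b
    return t,a,(B@R.T+t-W)
E
python3 - <<'E'
from h import *
import cv2
d=load("top0.npz"); s=load("side0.npz")
c=lambda p:(np.array(p)-1.5)/4+[230,155]
W=ray(d,c([(90,72),(56,331),(243,88),(215,349)]),.024)
t,a,e=fit([(.058,-.091),(.058,.091),(-.058,-.091),(-.071,.091)],W); print("bay",t,np.degrees(a),e*1e3)
W=ray(d,c([(570,65),(718,117),(633,348),(481,293)]),.032)
tc,ac,e=fit([(.057,-.088),(-.059,-.088),(-.059,.088),(.057,.088)],W); print("case",tc,np.degrees(ac),e*1e3)
R=lambda a:np.array([[np.cos(a),-np.sin(a)],[np.sin(a),np.cos(a)]])
hub=R(a)@[-.071,.105]+t; print("hub",hub,"img hub",ray(d,c([(236,369)]),.05),"tip",ray(d,c([(322,394)]),.022))
img=s["frame"][:,:,::-1].copy(); it=d["frame"][:,:,::-1].copy()
L=[]
for B,z,tt,aa in(([(-.058,-.091),(.058,-.091),(.058,.091),(-.07,.091)],.024,t,a),([(.057,-.088),(-.059,-.088),(-.059,.088),(.057,.088),(.057,-.088)],.032,tc,ac)):
    P=np.c_[np.array(B)@R(aa).T+tt,np.full(len(B),z)]
    L.append(P)
def draw(im,D,x0,y0,w,h,k):
    im=cv2.resize(im[y0:y0+h,x0:x0+w],None,fx=k,fy=k,interpolation=cv2.INTER_CUBIC)
    for P in L: cv2.polylines(im,[((proj(D,P)-[x0,y0])*k+(k-1)/2).round().astype(int)],False,(255,0,255),1)
    p=((proj(D,np.r_[hub,.065])-[x0,y0])*k+(k-1)/2)[0].round().astype(int); cv2.circle(im,tuple(p),4,(0,255,255),1)
    return im
cv2.imwrite("pics/side1.png",draw(img,s,225,220,190,120,4))
E
```

```text
bay [0.58978765 0.17736354] 81.44788030053013 [[ 1.68702336  4.7662279 ]
 [ 2.53778723  8.16020937]
 [-1.92132038 -3.21698091]
 [-2.30349022 -9.70945636]]
case [ 0.58504576 -0.13392584] 68.37493643197001 [[ 5.56132292  2.98998438]
 [ 1.16687438 -4.87062267]
 [-5.07133739 -1.96765659]
 [-1.6568599   3.84829487]]
hub [0.4753968  0.12276743] img hub [[0.47544576 0.11308012 0.05      ]] tip [[0.45953418 0.0573951  0.022     ]]
```

View pics/side1.png

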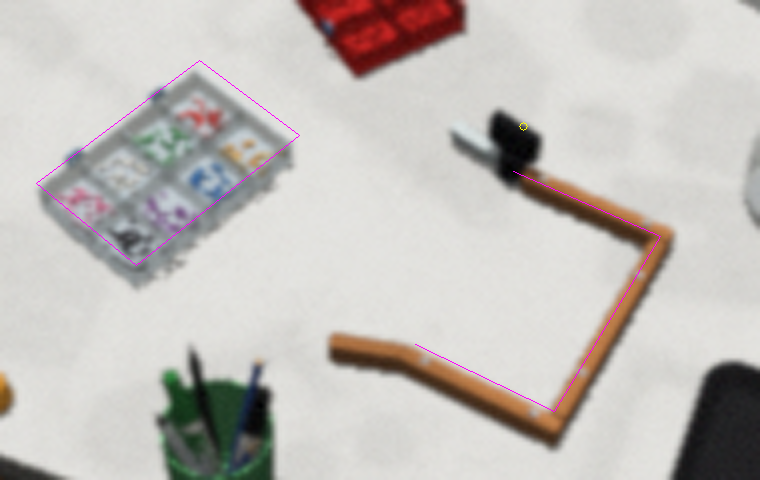

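In the side view, the projected outline of the bay and the case sits 2–6 mm off the image, and the top-view fit comes out about 4% too small. That suggests lens distortion. The table depths in the tilted view should let me calibrate it.

```bash
python3 - <<'E'
from h import *
from scipy.optimize import least_squares
for n in("side","top"):
    d=load(n+"0.npz"); f=240/np.tan(np.radians(float(d["fov_y"])/2)); T=d["cam_to_world"]; R=T[:3,:3]
    hsv=d["frame"].astype(int); white=(hsv.min(2)>130)&(np.ptp(hsv,axis=2)<40)&(d["depth"]>0)
    v,u=np.nonzero(white); D=d["depth"][v,u].astype(float)
    xd=(u-d["cx"])/f; yd=-(v-d["cy"])/f   # y up
    def und(p):
        r=np.hypot(xd,yd); q=1+p[0]*r**2+p[1]*r**4
        return xd*q,yd*q
    def res(p):
        x,y=und(p); return T[2,3]+D*(R[2,0]*x+R[2,1]*y-R[2,2])-p[2]
    k=abs(res([0,0,0]))<.03; print(n,k.sum(), "z0 med",np.median(res([0,0,0])[k]))
    g=lambda p:res(p)[k]
    for fx in (0,1):
        q=least_squares(lambda p:g([p[0],p[1]*fx,p[2]]),[0,0,0],loss="soft_l1",f_scale=.003); print(q.x, np.std(g(q.x)))
E
```

```text
side 58534 z0 med 0.0005477179423243328
[-0.01818545  0.00582913  0.00096577] 0.004087495362663386
[ 0.01384941 -0.07208788  0.00084516] 0.0040408660669647755
top 92882 z0 med -0.0007141052413617288
[ 0.00341046  0.10947034 -0.00069593] 0.003129278240267958
[ 0.03888077 -0.09360688 -0.00071098] 0.0031216457318421808
```

The table depths show no real distortion, so the mismatch comes from my corner picks. I'll use the depth point clouds from both cameras instead.

```bash
cat >> h.py <<'E'
def cloud(d):
    f=240/np.tan(np.radians(float(d["fov_y"])/2)); T=d["cam_to_world"]
    v,u=np.mgrid[:480,:640]; D=d["depth"].astype(float)
    c=np.stack([(u-d["cx"])/f*D,-(v-d["cy"])/f*D,-D],-1)
    return c@T[:3,:3].T+T[:3,3]
E
python3 - <<'E'
from h import *
import cv2
ims=[]
for n in("top","side"):
    d=load(n+"0.npz"); P=cloud(d).reshape(-1,3); F=d["frame"].reshape(-1,3).astype(int)
    k=(P[:,0]>.44)&(P[:,0]<.72)&(P[:,1]>-.26)&(P[:,1]<.27)
    P=P[k];F=F[k]
    m=(P[:,1]<-.03)&(P[:,2]>.015)&(P[:,2]<.06)&(P[:,0]>.48)
    r=cv2.minAreaRect((P[m,:2]*1e3).astype(np.float32)); print(n,"case",m.sum(),r,np.percentile(P[m,2],[10,50,90]))
    im=np.full((580,800,3),255,np.uint8)
    for p,c in zip(P,F):
        x=int((.27-p[1])*1500);y=int((.74-p[0])*1500)
        if p[2]>.012: cv2.rectangle(im,(x-1,y-1),(x+1,y+1),tuple(int(v) for v in c[::-1]),-1)
    ims.append(im[:450])
cv2.imwrite("pics/cloud.png",cv2.resize(np.vstack(ims),None,fx=.66,fy=.66,interpolation=cv2.INTER_AREA))
E
```

```text
top case 493 ((587.986328125, -134.98184204101562), (120.48455047607422, 172.91522216796875), 68.13098907470703) [0.01685293 0.02562872 0.03110319]
side case 772 ((588.2830810546875, -136.71441650390625), (127.07611083984375, 175.3184814453125), 67.23248291015625) [0.01659092 0.02406849 0.03088397]
```

View pics/cloud.png

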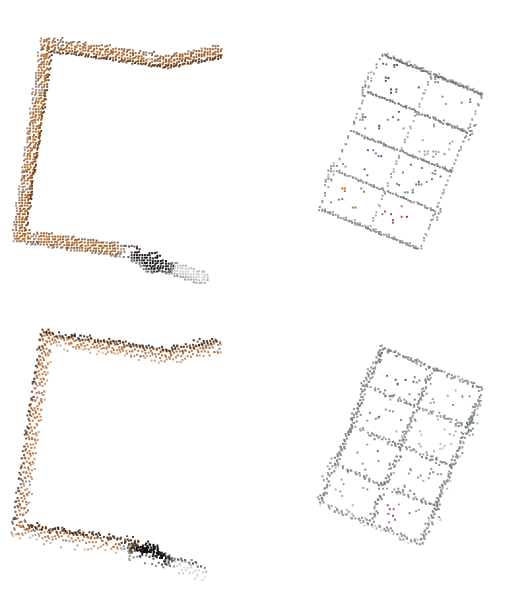

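Both clouds agree: the case is at about (0.588, -0.1355) with x heading 68°. Next I'll fit the bay rails and the catch from the clouds.

```bash
python3 - <<'E'
from h import *
Rm=lambda a:np.array([[np.cos(a),-np.sin(a)],[np.sin(a),np.cos(a)]])
for n in("top","side"):
    d=load(n+"0.npz"); P=cloud(d).reshape(-1,3); F=d["frame"].reshape(-1,3).astype(int)
    br=(F[:,0]-F[:,2]>35)&(P[:,2]>.012)&(P[:,2]<.035)&(P[:,0]>.4)&(P[:,0]<.75)&(P[:,1]>.0)&(P[:,1]<.28)
    Q=P[br,:2]; t=np.array([.5898,.175]);a=np.radians(81.5)
    for _ in range(4):
        B=(Q-t)@Rm(a)
        bk=B[(abs(B[:,1])<.085)&(B[:,0]>.04)]
        m=B[(B[:,1]<-.07)&(abs(B[:,0])<.05)]; p=B[(B[:,1]>.07)&(abs(B[:,0])<.05)]
        s=[np.polyfit(bk[:,1],bk[:,0],1)[0]*-1,np.polyfit(m[:,0],m[:,1],1)[0],np.polyfit(p[:,0],p[:,1],1)[0]]
        a+=np.mean(s)
        ym,yp=np.median(m[:,1]),np.median(p[:,1]); xb=np.median(bk[:,0])
        t=t+Rm(a)@[xb-.065,(ym+yp)/2]
    print(n,t,np.degrees(a),np.degrees(s),ym,yp,"back pct",np.percentile(bk[:,0],[3,50,97]),"m",np.percentile(m[:,1],[3,97]),"p",np.percentile(p[:,1],[3,97]))
    g=(F.max(1)<75)&(P[:,2]>.04)&(P[:,2]<.08)&(abs(P[:,0]-.475)<.05)&(abs(P[:,1]-.115)<.05)
    print("grip",g.sum(),np.median(P[g],0),"pred hub",t+Rm(a)@[-.071,.105], np.degrees(np.arctan2(*np.linalg.svd(P[g,:2]-P[g,:2].mean(0),full_matrices=False)[2][0][::-1])))
    w=(F.min(1)>110)&(P[:,2]>.013)&(P[:,2]<.03)&(abs(P[:,0]-.46)<.03)&(abs(P[:,1]-.075)<.03); print("arm",w.sum(),P[w].mean(0))
E
```

```text
top [0.58940989 0.17176778] 81.94052160597428 [-0.16497756 -0.18807349  0.35301486] -0.09744739592078264 0.0974470414176886 back pct [0.05875675 0.06499987 0.07205117] m [-0.10467339 -0.09131803] p [0.09133964 0.10331033]
grip 70 [0.47420409 0.11440402 0.06390231] pred hub [0.47549269 0.11619015] 70.12971175971816
arm 73 [0.46348725 0.07989828 0.02089299]
side [0.59543775 0.17306329] 82.01699232293389 [-0.29393087  0.18758593  0.10646742] -0.09753161305592681 0.09753012676032644 back pct [0.05776051 0.06499892 0.07151567] m [-0.10235415 -0.08754979] p [0.09254092 0.10993161]
grip 81 [0.48278304 0.11846911 0.05909225] pred hub [0.48159483 0.11733367] 71.88849124739885
arm 45 [0.4663407  0.07911067 0.02178248]
```

The bay is at (0.591, 0.172) with x heading 82°, and the catch starts at about -0.19 rad. Seen from the bay, the case is at (-0.305, -0.040) and yawed -14°. My plan is to square and centre it with a two-finger push on its far side, then push it home from behind.

```bash
cat >> h.py <<'E'
BAY=np.array([.591,.172]); BA=np.radians(82)
def rm(a): return np.array([[np.cos(a),-np.sin(a)],[np.sin(a),np.cos(a)]])
def w(x,y,z): return np.r_[BAY+rm(BA)@[x,y],z]
def down(ydir):  # tool y heading (deg, world), tool pointing down
    a=np.radians(ydir); y=np.array([np.cos(a),np.sin(a),0]); z=np.array([0,0,-1.])
    return np.c_[np.cross(y,z),y,z]
def best(kin,q,p,yd):
    c=[(abs(np.array(s)-q).max(),d) for d in(yd,yd+180) if (s:=kin.solve_ik(p,down(d))) is not None]
    return down(min(c)[1])
def casefit(d):
    import cv2
    P=cloud(d).reshape(-1,3);F=d["frame"].reshape(-1,3).astype(int)
    B=(P[:,:2]-BAY)@rm(BA)
    return P,F,B
E
python3 - <<'E'
from h import *
from plant import arm,fingers,kinematics as K
d=load("top0.npz");P,F,B=casefit(d)
k=(abs(B[:,0]+.31)<.11)&(B[:,1]>-.25)&(B[:,1]<-.15)&(P[:,2]>.012);print("obst",k.sum(),B[k].round(3)[:5])
q=arm.current_joint_pos()
p=w(-.31,-.185,.15);O=best(K,q,p,82);print(p,K.solve_ik(p,O))
fingers.grip(.04)
arm.move_pose(p,O)
arm.move_straight(w(-.31,-.185,.007))
print(arm.current_time(),arm.current_force())
print(arm.move_straight(w(-.31,-.104,.007),v=.05,until_force=30),arm.current_ee_pos(),arm.current_force())
arm.move_straight(w(-.31,-.125,.007)); arm.move_straight(w(-.31,-.16,.12))
O2=best(K,arm.current_joint_pos(),w(-.45,0,.12),172)
arm.move_pose(w(-.47,0,.12),O2)
print(arm.current_time())
from plant import get_image;import cv2
d=get_image("top");np.savez("top2.npz",**d);cv2.imwrite("pics/top2.png",d["frame"][130:300,200:460,::-1].repeat(3,0).repeat(3,1))
E
```

```text
obst 0 []
[ 0.73105593 -0.16073012  0.15      ] [-1.41835846e+01  2.98888828e+01  9.46965173e+01 -2.54444375e-14
  5.54145998e+01  8.38164154e+01]
5.3333 [-0.22031317 -0.30937995 -0.01009558]
False [ 0.65093903 -0.1494649   0.00699286] [0.28491317 0.74543102 0.28063759]
9.5
```

View pics/top2.png

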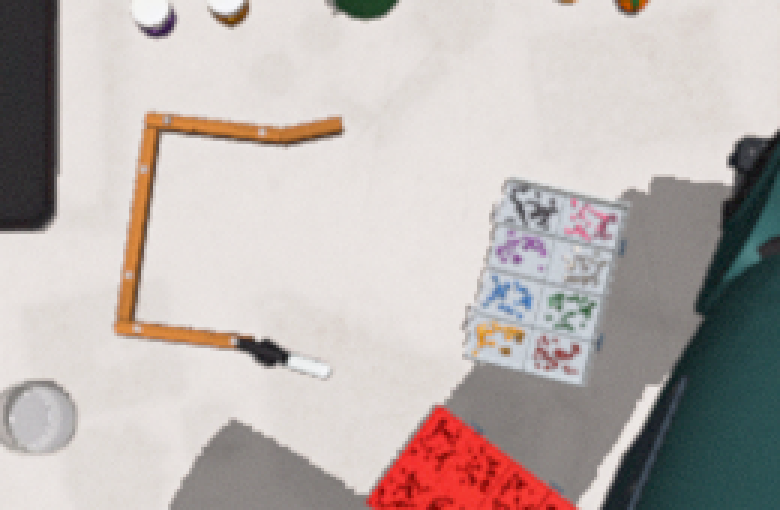

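The case now sits in the crop at about (548,282), nearly square and clear of the red decoy's corner at (440,405). I'll measure its pose in the bay frame.

```bash
cat >> h.py <<'E'
def case_pose(d,box=(-.42,-.15,-.14,.14)):
    import cv2
    P,F,B=casefit(d)
    red=(F[:,0]-F[:,2]>60)&(F[:,0]-F[:,1]>60)
    m=(B[:,0]>box[0])&(B[:,0]<box[1])&(B[:,1]>box[2])&(B[:,1]<box[3])&(P[:,2]>.015)&(P[:,2]<.045)&~red
    r=cv2.minAreaRect((B[m]*1e3).astype(np.float32)); return m.sum(),r
E
python3 - <<'E'
from h import *
d=load("top2.npz");print(case_pose(d));print(case_pose(load("top0.npz"),(-.42,-.15,-.17,.12)))
P,F,B=casefit(d);red=(F[:,0]-F[:,2]>80)&(F[:,0]-F[:,1]>80)&(P[:,2]>.015)&(B[:,1]>.09)&(B[:,1]<.2)&(B[:,0]>-.4)&(B[:,0]<-.1)
print("red min y",np.percentile(B[red],1,0),B[red][B[red][:,1].argmin()])
E
```

```text
(np.int64(470), ((-315.813720703125, 8.474258422851562), (172.46444702148438, 120.0865249633789), 82.88355255126953))
(np.int64(492), ((-304.41375732421875, -39.739280700683594), (172.91519165039062, 120.48455047607422), 76.1309814453125))
red min y [-0.34391007  0.13707377] [-0.23300038  0.13478041]
```

The case is at (-0.316, +0.0085) with -7° yaw. Pushing flush from behind will square it. I'll go part way and then measure again.

```bash
python3 - <<'E'
from h import *
from plant import arm,get_image
arm.move_straight(w(-.44,.008,.12)); arm.move_straight(w(-.44,.008,.007))
print(arm.move_straight(w(-.29,.006,.007),v=.06,until_force=30),arm.current_ee_pos(),arm.current_force(),arm.current_time())
for n in("top","side"):
    d=get_image(n);np.savez(n+"3.npz",**d);print(case_pose(d,(-.285,-.11,-.14,.14)))
E
```

```text
False [ 0.54466853 -0.11438609  0.00697451] [ 0.55046997 -0.22578953  0.37711238] 13.4583
(np.int64(268), ((-168.00155639648438, 2.536834716796875), (114.68081665039062, 237.26966857910156), 0.16826647520065308))
(np.int64(833), ((-196.95791625976562, 2.4513397216796875), (172.91973876953125, 238.422119140625), 0.10424040257930756))
```

The gripper and decoy spoil the box fit, so I'll look at the picture.

```bash
python3 - <<'E'
from h import *
import cv2
d=load("top3.npz");a=d["frame"][140:280,230:420,::-1]
cv2.imwrite("pics/top3.png",cv2.resize(a,None,fx=4,fy=4,interpolation=cv2.INTER_CUBIC))
for n in("top","side"): print(n,case_pose(load(n+"3.npz"),(-.268,-.11,-.12,.118)))
E
```

```text
top (np.int64(260), ((-167.996337890625, 0.762481689453125), (114.68081665039062, 233.720947265625), 0.16826647520065308))
side (np.int64(738), ((-189.28836059570312, 0.3465728759765625), (157.58836364746094, 234.18467712402344), 0.10424039512872696))
```

View pics/top3.png

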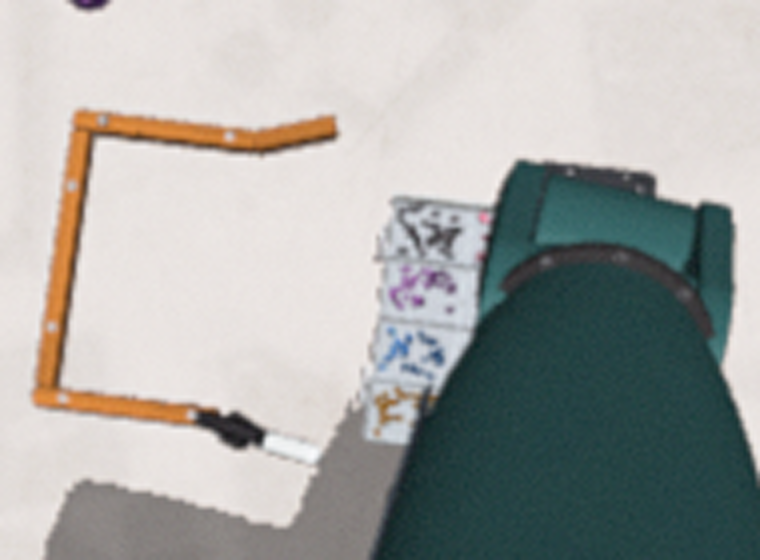

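The case's front edge runs from (392,198) to (363,440) in the crop and looks square to the bay. I'll convert those two corners.

```bash
python3 - <<'E'
from h import *
d=load("top3.npz");c=lambda p:(np.array(p)-1.5)/4+[230,140]
B=(ray(d,c([(392,198),(363,440)]),.030)[:,:2]-BAY)@rm(BA);print(B)
P,F,Bb=casefit(d)
for y0,y1 in((-.1,-.05),(-.05,0),(0,.05),(.05,.1)):
    m=(Bb[:,1]>y0)&(Bb[:,1]<y1)&(Bb[:,0]>-.24)&(Bb[:,0]<-.13)&(P[:,2]>.015)&(P[:,2]<.045); print(y0,m.sum(),np.percentile(Bb[m,0],[90,98]))
m=(Bb[:,0]>-.24)&(Bb[:,0]<-.16)&(P[:,2]>.015)&(P[:,2]<.045)&(abs(Bb[:,1])<.12);print(np.percentile(Bb[m,1],[0,1,2,98,99,100]))
E
```

```text
[[-0.1576945  -0.06605719]
 [-0.15886866  0.10179838]]
-0.1 56 [-0.16103191 -0.15779382]
-0.05 69 [-0.15429541 -0.15271678]
0 47 [-0.15819131 -0.15748522]
0.05 52 [-0.1545036  -0.15279679]
[-0.07068293 -0.07035714 -0.07023919  0.10082006  0.10100116  0.1010664 ]
```

The case is square at x≈-0.212, but y is about +0.0155, which would catch on the catch hub. I'll nudge it sideways from its +y side, keeping clear of the decoy's corner and the catch arm.

```bash
python3 - <<'E'
from h import *
from plant import arm,get_image,kinematics as K
import cv2
arm.move_straight(w(-.32,.006,.007)); arm.move_straight(w(-.32,.006,.12))
p=w(-.187,.125,.12);arm.move_pose(p,best(K,arm.current_joint_pos(),p,82))
print(arm.move_straight(w(-.187,.125,.007),until_force=15))
print(arm.move_straight(w(-.187,.1025,.007),v=.04,until_force=30),arm.current_time())
arm.move_straight(w(-.187,.124,.007)); arm.move_straight(w(-.187,.124,.12))
p=w(-.4,-.0,.13);arm.move_pose(p,best(K,arm.current_joint_pos(),p,172))
d=get_image("top");np.savez("top4.npz",**d)
P,F,B=casefit(d)
m=(B[:,0]>-.29)&(B[:,0]<-.145)&(abs(B[:,1])<.12)&(P[:,2]>.015)&(P[:,2]<.045)
print(cv2.minAreaRect((B[m]*1e3).astype(np.float32)),m.sum(),arm.current_time())
a=d["frame"][140:280,230:420,::-1];cv2.imwrite("pics/top4.png",cv2.resize(a,None,fx=4,fy=4,interpolation=cv2.INTER_CUBIC))
E
```

```text
False
False 17.6167
((-213.24476623535156, -0.41513824462890625), (172.83197021484375, 120.63966369628906), 89.74337005615234) 450 19.9417
```

View pics/top4.png

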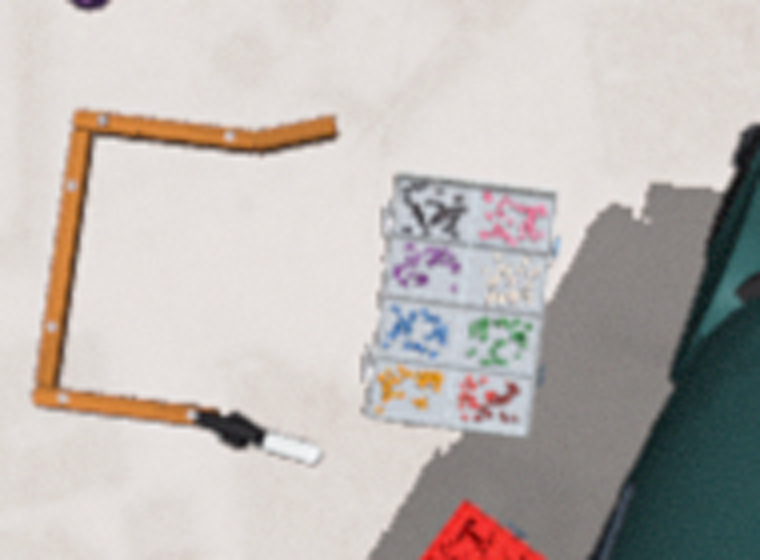

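The case is centred (y≈0, square) in front of the mouth, and the catch is still open. Now I'll push it home.

```bash
python3 - <<'E'
from h import *
from plant import arm,get_image,kinematics as K
import cv2
arm.move_straight(w(-.32,0,.12)); arm.move_straight(w(-.32,0,.007))
arm.move_straight(w(-.13,0,.007),v=.07,until_force=20); print(arm.current_force())
print(arm.move_straight(w(-.062,0,.007),v=.035,until_force=12))
print((arm.current_ee_pos()[:2]-BAY)@rm(BA),arm.current_force(),arm.current_time())
arm.pause(.3)
arm.move_straight(w(-.11,0,.007)); arm.move_straight(w(-.16,0,.16));p=w(-.35,0,.2);arm.move_straight(p)
d=get_image("top");np.savez("top5.npz",**d)
P,F,B=casefit(d)
g=(F.max(1)<75)&(P[:,2]>.04)&(P[:,2]<.08)&(abs(B[:,0]+.071)<.05)&(abs(B[:,1]-.105)<.05);print("grip",g.sum(),P[g].mean(0),np.median(P[g],0))
m=(abs(B[:,0])<.075)&(abs(B[:,1])<.08)&(P[:,2]>.027)&(P[:,2]<.05);print(np.percentile(B[m,0],[0,1,99,100]))
print(arm.current_time())
a=d["frame"][140:280,230:420,::-1];cv2.imwrite("pics/top5.png",cv2.resize(a,None,fx=4,fy=4,interpolation=cv2.INTER_CUBIC))
E
```

```text
Traceback (most recent call last):
plant.PlanningError: the arm cannot follow that straight line within its joint ranges
```

```bash
python3 - <<'E'
from h import *
from plant import arm,kinematics as K
print((arm.current_ee_pos()[:2]-BAY)@rm(BA),arm.current_ee_pos()[2],np.round(arm.current_joint_pos(),1),arm.current_time())
for x,z in((-.32,.12),(-.32,.007),(-.065,.007)):
  for yd in(172,352):
    s=K.solve_ik(w(x,0,z),down(yd)); print(x,z,yd,None if s is None else np.round(s,1))
E
```

```text
[-0.3202427  -0.00051917] 0.007639962244843538 [-17.2  28.6 117.6  -0.   33.7 170.8] 21.525
-0.32 0.12 172 [-17.2  17.5 117.3  -0.   45.2 170.8]
-0.32 0.12 352 [-17.2  17.5 117.3  -0.   45.2  -9.2]
-0.32 0.007 172 [-17.2  28.7 117.6  -0.   33.7 170.8]
-0.32 0.007 352 [-17.2  28.7 117.6  -0.   33.7  -9.2]
-0.065 0.007 172 [   8.2   30.3  114.6   -0.    35.1 -163.8]
-0.065 0.007 352 [  8.2  30.3 114.6  -0.   35.1  16.2]
```

Joint 6 is near its limit in this branch. I'll go up, flip by half a turn, and then push.

```bash
python3 - <<'E'
from h import *
from plant import arm,get_image,kinematics as K
import cv2
arm.move_straight(w(-.34,0,.12)); arm.move_pose(w(-.33,0,.12),down(352)); arm.move_straight(w(-.33,0,.007))
print(arm.move_straight(w(-.13,0,.007),v=.07,until_force=20),arm.current_force())
print(arm.move_straight(w(-.062,0,.007),v=.035,until_force=12))
print((arm.current_ee_pos()[:2]-BAY)@rm(BA),arm.current_force(),arm.current_time())
arm.pause(.3)
arm.move_straight(w(-.11,0,.007)); arm.move_straight(w(-.16,0,.16));p=w(-.35,0,.2);arm.move_straight(p)
d=get_image("top");np.savez("top5.npz",**d)
P,F,B=casefit(d)
g=(F.max(1)<75)&(P[:,2]>.04)&(P[:,2]<.08)&(abs(B[:,0]+.071)<.05)&(abs(B[:,1]-.105)<.05);print("grip",g.sum(),P[g].mean(0),np.median(P[g],0))
m=(abs(B[:,0])<.075)&(abs(B[:,1])<.08)&(P[:,2]>.027)&(P[:,2]<.05);print(np.percentile(B[m,0],[0,1,99,100]))
print(arm.current_time())
a=d["frame"][140:280,230:420,::-1];cv2.imwrite("pics/top5.png",cv2.resize(a,None,fx=4,fy=4,interpolation=cv2.INTER_CUBIC))
E
```

```text
False [ 0.00928381 -0.96120183  0.53651993]
True
[-0.07405243  0.00045174] [-0.92293546 -7.01828123  6.45384573] 30.425
grip 67 [0.47523671 0.11505381 0.06349635] [0.47445024 0.11580975 0.06370521]
[-0.05676929 -0.05659671  0.06786337  0.07068009]
33.8333
```

View pics/top5.png

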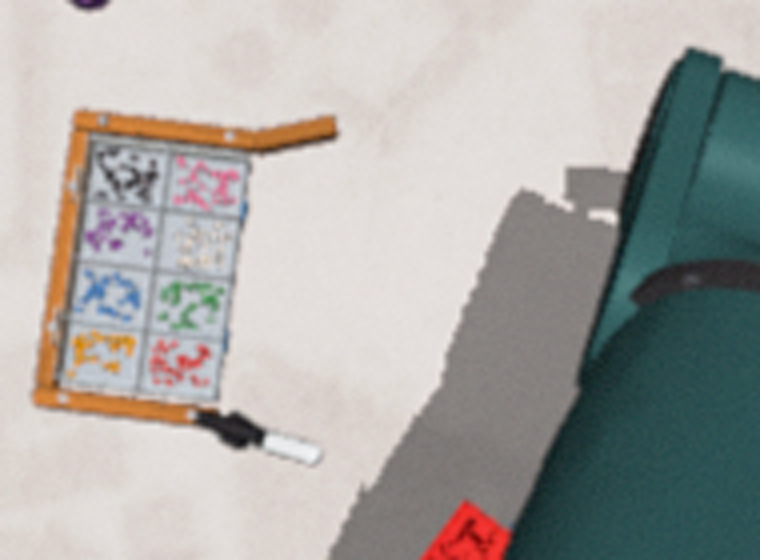

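The case is home: the TCP ended at -74 mm, so the case is at x≈+1 mm, and the catch is still open. Now I'll turn the catch by its thumb grip with a slightly loose hold.

```bash
python3 - <<'E'
from h import *
from plant import arm,fingers,get_image,kinematics as K
import cv2
h=np.array([.475,.116]); P=lambda z:np.r_[h,z]
arm.move_pose(P(.15),down(341)); fingers.grip(.05)
print(arm.move_straight(P(.038),v=.1,until_force=12),arm.current_time())
fingers.grip(.016); print(arm.current_opening(),arm.current_force(),arm.current_torque(),arm.current_time())
t0=arm.current_torque()[2]
for a in [15,30,45,60,75,90,97,101,104,107,110,113]:
    arm.move_pose(P(.038),down(341+a)); m=arm.current_torque()[2]-t0
    if a>80: print(a,round(m,3),arm.current_force().round(1) if hasattr(arm.current_force(),'round') else arm.current_force())
    if abs(m)>.4: break
print(arm.current_time())
d=get_image("top");np.savez("top6.npz",**d)
E
```

```text
False 36.6417
0.01622108321122145 [ 5.60836313 -5.46142498 -3.56395451] [-1.21281888 -1.01963185 -0.0099801 ] 37.325
90 0.051 [0.3 0.7 0. ]
97 0.004 [-0.3  0.3  0. ]
101 -0.046 [ 0.1 -0.  -0.3]
104 0.003 [-0.2  0.2 -0.7]
107 -0.048 [ 1.7  4.  -3.5]
110 -0.724 [ 2.4 10.2 -4.6]
40.725
```

The catch reached its end stop. I'll release it, retreat and check.

```bash
python3 - <<'E'
from h import *
from plant import arm,fingers,get_image
import cv2
fingers.grip(.05); P=lambda z:np.r_[.475,.116,z]
arm.move_straight(P(.16)); arm.move_pose(w(-.36,0,.22),down(352))
d=get_image("top");P,F,B=casefit(d);print(arm.current_time(),arm.current_force())
k=(F.max(1)<75)&(P[:,2]>.04)&(P[:,2]<.08)&(abs(B[:,0]+.071)<.05)&(abs(B[:,1]-.105)<.05);b=B[k]-B[k].mean(0)
print("bar heading in bay",np.degrees(np.arctan2(*np.linalg.svd(b,full_matrices=False)[2][0][::-1])))
a=d["frame"][140:280,180:370,::-1];cv2.imwrite("pics/top7.png",cv2.resize(a,None,fx=4,fy=4,interpolation=cv2.INTER_CUBIC))
E
```

```text
43.6667 [-0.60191589 -0.17601449  0.38492549]
bar heading in bay 90.53160456284908
```

View pics/top7.png

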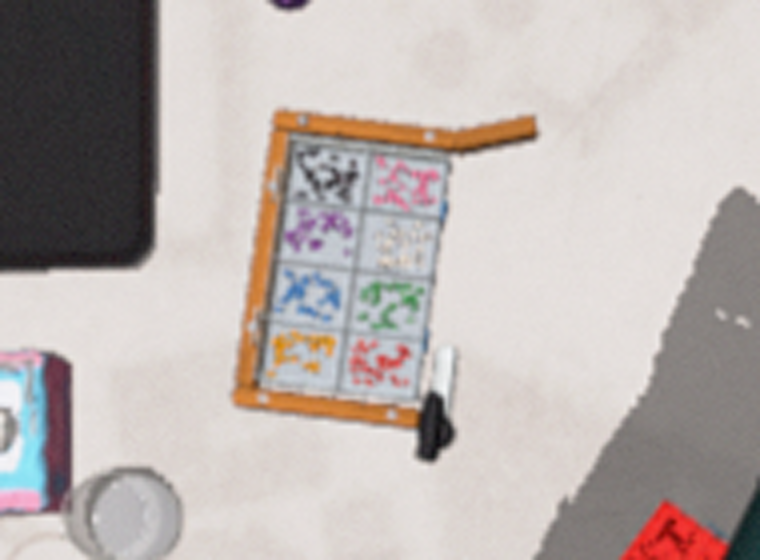

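The picture shows the case home in the bay, with the catch across the mouth at about 90° (around (440,370)) and the bystanders where they were. I'm handing in.

```bash
python3 -c "
from plant import arm
print(arm.finish_job(),arm.current_time())"
```

```text
the job is handed in; nothing more can be done
the job is handed in; nothing more can be done
```

The job is handed in at about 44 s of the 58 s allowed: the last camera check showed the bead case home against the back rail, the catch closed at about 90°, the jar and tissue pack apparently unmoved (I didn't re-check the tape dispenser, well away from the work), and no verdict came back.

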